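# Nest a dust-hose reducer loosely in the bench dust port

## Task

Take the orange tapered hose reducer and lower it, narrow end down, into the grey cone of the dust port on the plywood box, letting go once it is nested and just about resting there. Do not press it home, or the two tapers will wedge and jam, and do not drop it in from above; it must end up sitting upright and loose in the cone under its own weight. Leave the black and the yellow reducers where they stand.

Things in the scene. Friction and masses are not known exactly. Their poses are not given: they have to be found in the camera images.
- orange_collar (a point): Orange plastic hose reducer, open-ended tapered sleeve, loose, 90 g, upright on its narrow end, 100 mm tall, wall 3 mm, bore closed by a black flap 30 mm below the top. Outside it tapers from 38 mm diameter at its lower end to 54 mm at 40 mm up; above is a straight collar, 54 mm across. This point: on its axis, 75 mm above its lower end, where to grip it. z: up its axis.
- port_mouth (a point): Centre of the dust port's mouth, 100 mm above the bench; z up. Fixed: a 130 mm square plywood box, 40 mm high, with a grey open cone on it, outside 80 mm across at the mouth, inside 70 mm, 58 mm at 12 mm down, then the same taper as the reducer, 60 mm deep. Nested by its own weight, orange_collar is about 21 mm (give or take 3) above this point. Pressing down over 15 N can jam it.
- black_collar (a point): A bystander, to be left alone: black reducer, 85 mm tall, collar 76 mm in diameter, closed on top, too wide for the port, loose, standing upright. This point is on its axis, 62.5 mm above its lower end.
- yellow_collar (a point): A bystander, to be left alone: yellow reducer, 75 mm tall, collar 38 mm in diameter, closed on top, too narrow for the port, loose, standing upright. This point is on its axis, 52.5 mm above its lower end.
Mind the look-alikes: they are no part of the job. Of the things that look like the part that bears orange_collar, the smallest one is meant.

How it is judged (in metres and radians):
At the end, for the whole second after the job is handed in: The orange reducer sits nested in the grey cone, narrow end down: its collar point within 15 mm of the cone's axis and 10 to 34 mm above the mouth, tilted less than 0.2 rad (11 degrees); the black and yellow reducers are within 30 mm of where they started (horizontal distance between orange_collar and port_mouth below 0.015 m and z of orange_collar in the frame of port_mouth between 0.01 and 0.034 m and angle between orange_collar's own z axis and vertical below 0.2 rad and distance of each of black_collar, yellow_collar from where it was at the start of the episode below 0.03 m); the robot touches nothing.
It fails at once if the reducer is pressed into the port by the fingers until the tapers bear on each other with more than 75 N (they jam) (contact force between orange and port above 75 N and contact force between orange and the fingers above 0.5 N).
It fails at once if the reducer is dropped into the port: free of the fingers over it, about 30 mm or more above where it nests (horizontal distance between orange_collar and port_mouth below 0.05 m and z of orange_collar in the frame of port_mouth above 0.05 m and contact force between orange and the fingers below 0.05 N).
It fails at once if the black or the yellow reducer is moved more than 30 mm or knocked over (distance of any of black_collar, yellow_collar from where it was at the start of the episode above 0.03 m).
It also fails if it takes over 35 s, if anything falls off the work surface, if the arm or the gripper's body presses on something with over 40 N, if the wrist force passes 120 N, or if a joint passes its speed limit or range.

## Robot

A 6-joint arm with a two-finger parallel gripper is mounted at the origin on the work surface. World frame = base frame: x ahead of the robot, y to its left, z up, the work surface at z = 0. Lengths are in m, angles in degrees, forces in N, time in s.
With the tool pointing down it reaches from about 0.275 to 0.85 m from the base axis. Payload 5.2 kg.
Tool frame: the origin (TCP) lies between the finger pads; the fingertips stand 14 mm ahead of it and the grasp point (between the pads) lies 5 mm behind it; y points along the fingers, z is the direction in which the jaws open and shut, and the axes are right-handed (so a half turn about y gives the same grasp; the last joint's range is limited). The gripper opens to 85 mm and grips with 20 to 120 N. Pads are 22 mm wide; open, the fingers measure 114 mm over their backs; the gripper's body (76 mm by 85 mm) begins 54 mm behind the grasp point. The pads swing forward as they close: fully open they stand 13 mm farther back than shut.
Start: joints at [63.552, 14.817, 87.949, -0, 77.235, -11.62], TCP at [0.141, 0.532, 0.214] pointing down, gripper open.
Joint ranges: [-179.93, 179.93], [-52.35, 119.4], [10.71, 147.94], [-69.91, 249.91], [12.55, 155.21], [-178.61, 178.61]. Speed limits (degrees/s): [147.25, 147.25, 180, 180, 180, 180].

## Interface

Orientations are given as [roll, pitch, yaw] about the fixed x, y, z axes, in that order (R = Rz(yaw) Ry(pitch) Rx(roll)).
In Python, from rig import r gives the robot as it stands.
- The arm moves only by the shell command python3 -m pendant 'ROWS'. ROWS is JSON, a list of rows, each an object with "delta_pos": the shift along the tool's x, y, z in m, a list of three; "turn": the turn about the tool's y in rad; "hand": the finger opening in m, from 0 to 0.0854. In form: [{"delta_pos": [x, y, z], "turn": turn, "hand": hand}, ...]. A call has exactly 10 rows; each row shifts and turns the commanded pose from where the row before left it, along the tool's axes as they then stand; what a row does not reach is not made up. A row lasts 1/12 s, in which the tool goes at most 41.7 mm and 7.16 degrees, less where a joint would pass 70% of its speed; a pose out of reach is approached as far as the arm can. A call is refused whole if a number of a shift passes 0.0417 or a number of a turn 0.125, either way. A call with a gripper value outside its range is refused whole. The fingers move at their own pace and stop on an object; the grip force is fixed at half the most. Time passes only in rows, so rows that do not move let the fingers close, or fill a call up. It gives the time, the measured TCP pose, the force and the opening at its end, in the units of the state.
- r.state(): the state, without advancing time (a new reading comes with each control period).
- r.snapshot(name): name is "scene" or "top" or "wrist"; returns a dict with "frame" (420x560x3 uint8, red, green, blue), "z_map" (420x560 float32, m along the optical axis (not along the pixel's ray), 0 where there is no reading), "mtx" (3x3 intrinsics, pixels), "dist_coeffs" ([k1, k2, p1, p2, k3] as OpenCV has them; the pictures are not rectified), "eye" and "rotation" of the camera in the world; the wrist camera has in their place "mount" (4x4, takes a point from camera to tool coordinates, whose origin is the TCP and whose axes are the tool frame's). Camera axes: x right, y down, z forward; pixel columns grow to the right and rows downward; lengths in m; the calibration is good to about 2 mm. A picture is of the moment at which its call begins: read the wrist's pose just before it.
- r.sign_off(): hands the job in, once; it reports no verdict.
Trained networks look in a picture, given as the dict that the camera call returned (one of the last four; its "shot" number tells which), for a name from the list of things; names that differ only in an ending like _2 or _b are one class to them, and where a whole thing is asked for, a point or a joint stands for the part that bears it (a point fixed in the world has none). Each returns a list of dicts, best first, with "conf" (0 to 1); they miss things now and then, are a little off and sometimes report something else, mostly with a low value. They report only what shows in the picture. A call takes as long as a camera call. They do not tell look-alikes from the thing itself.
- r.search_frame(picture, label): "position" ([column, row] as shares, 0 to 1, of the picture: columns of its width, rows of its height, amid what is visible of it).
- r.trace(picture, label): "mask" (420x560 bool, what is visible of it) and "position" ([column, row] as shares, 0 to 1, of the picture: columns of its width, rows of its height, amid what is visible of it).
- r.place_of(picture, label): "position" ([column, row] as shares, 0 to 1, of the picture: columns of its width, rows of its height: a listed point, or the origin of a listed thing).
The state is a dict: "time": time; "qpos": joint angles; "qd": joint speeds; "tau": joint torques, N m; "position": TCP position; "tool_rot": TCP orientation; "ft_force": force on the tool from outside, world axes, zero at the start; "moment": the same for the moment, N m; "gripper_width": opening from 0.0 (shut) to 1.0 (fully open).
Only numpy, scipy, OpenCV 4.12 (cv2) and the standard library are available. Lean on these libraries where they do the work, as an engineer would, in place of code of your own. Each camera call takes 0.05 s, during which the arm holds its last target.

## Working session

There is one attempt and no reset: what is moved stays moved. The work goes in short steps, Python scripts to look and compute and a shell command to move; the robot and the scene stay as the last step left them, time stands still between calls to the robot, and variables do not carry over. Pictures are saved under pics/ and viewed, and the job is handed in when it is done.

```bash
mkdir -p pics; ls; cat > h.py <<'E'
import numpy as np,cv2
from rig import r
def save(s,n):cv2.imwrite('pics/'+n+'.png',s['frame'][:,:,::-1])
def pts(s,px,T=None):
    px=np.atleast_2d(np.array(px,float))
    z=s['z_map'][px[:,1].astype(int),px[:,0].astype(int)]
    u=cv2.undistortPoints(px[:,None,:],np.array(s['mtx']),np.array(s['dist_coeffs']))[:,0]
    c=np.c_[u*z[:,None],z]
    if 'eye' in s: return c@np.array(s['rotation']).T+np.array(s['eye'])
    M=np.array(s['mount']);return c@M[:3,:3].T+M[:3,3]
E
python3 - <<'E'
from h import *
print(r.state())
for n in ['scene','top']:
    s=r.snapshot(n);save(s,n+'0');print(n,s['eye'],s['shot'])
    for l in ['orange_collar','port_mouth','black_collar','yellow_collar']:
        for d in r.place_of(s,l)[:4]:
            p=np.array(d['position'])*[560,420];print(l,d['conf'],p.round(1),pts(s,p).round(3))
E
```

```text
pics
{'time': 0.0, 'qpos': array([ 6.35514972e+01,  1.48587619e+01,  8.80097236e+01, -4.75348902e-04,
        7.72343525e+01, -1.16196115e+01]), 'qd': array([-0.02899695,  0.00222409,  0.05941454, -0.02327007, -0.00137683,
        0.02173794]), 'tau': array([ 1.21605382e-03, -4.46026289e+01, -2.90571821e+01, -2.32608454e-04,
        1.20802852e-02, -1.52631964e-05]), 'position': array([0.14049598, 0.5311889 , 0.21268887]), 'tool_rot': array([-9.01008238e+01,  2.02590060e-02, -1.48288038e+01]), 'ft_force': array([-0.41288244,  0.62209294,  0.62477733]), 'moment': array([ 0.03589128,  0.048698  , -0.01479404]), 'gripper_width': 0.9972237498573656}
scene [ 0.95582037 -0.31829807  0.49342069] 1
orange_collar 0.92 [279.1 165.2] [43.436 42.162 42.974]
orange_collar 0.6 [291.1 209.3] [36.444 35.17  35.982]
orange_collar 0.59 [292.6 138.7] [44.332 43.058 43.87 ]
port_mouth 0.93 [210.5 258.4] [49.105 47.831 48.643]
black_collar 0.93 [368.8 237.8] [17.95  16.676 17.488]
yellow_collar 0.56 [369.7 190.5] [21.964 20.69  21.502]
top [0.29324022 0.03029422 1.04290822] 2
orange_collar 0.94 [182.2 291.6] [-52.248 -52.511 -51.499]
orange_collar 0.76 [264.  195.1] [-82.278 -82.54  -81.528]
orange_collar 0.61 [233.1 255.2] [-68.805 -69.068 -68.055]
port_mouth 0.92 [366.6 168.4] [-120.33  -120.593 -119.581]
yellow_collar 0.62 [165.8 185.5] [-49.754 -50.016 -49.004]
```

```bash
python3 - <<'E'
from h import *
s=r.snapshot('top');print(s['rotation'],s['z_map'][200,280],s['mtx'])
E
```

```text
[-170.39586883   -1.98162776  -89.08469025] 1.0622561 [[520.2325415    0.         281.17130133]
 [  0.         520.2325415  208.10504919]
 [  0.           0.           1.        ]]
```

View pics/scene0.png

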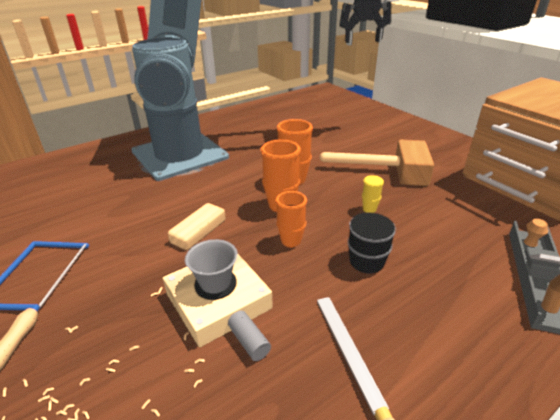

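View pics/top0.png

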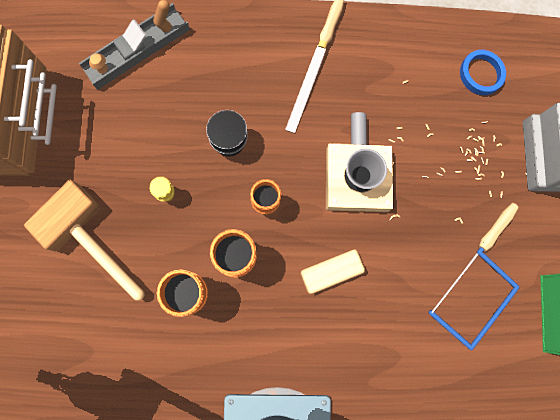

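The scene view shows three orange reducers. The smallest is at about (291,218) there and (265,196) in the top view. The port is at (212,265) in the scene view and (366,170) in the top view. Next I'll measure them in 3D.

```bash
cat > h.py <<'E'
import numpy as np,cv2
from scipy.spatial.transform import Rotation as R
from scipy.optimize import least_squares
from rig import r
def save(s,n):cv2.imwrite('pics/'+n+'.png',s['frame'][:,:,::-1])
def pose(st):
    return R.from_euler('xyz',st['tool_rot'],degrees=True).as_matrix(),np.array(st['position'])
def cloud(s,st=None):
    v,u=np.mgrid[0:420,0:560];px=np.c_[u.ravel(),v.ravel()].astype(float)
    z=s['z_map'].ravel()
    n=cv2.undistortPoints(px[:,None,:],np.array(s['mtx'],float),np.array(s['dist_coeffs'],float))[:,0]
    c=np.c_[n*z[:,None],z]
    if 'eye' in s: w=c@R.from_euler('xyz',s['rotation'],degrees=True).as_matrix().T+np.array(s['eye'])
    else:
        M=np.array(s['mount']);A,p=pose(st);w=(c@M[:3,:3].T+M[:3,3])@A.T+p
    w[z==0]=np.nan
    return w.reshape(420,560,3)
def circ(p,rad=None):
    c0=np.r_[np.median(p[:,:2],0),rad or .03]
    f=(lambda c:np.hypot(*(p[:,:2]-c[:2]).T)-(rad or c[2]))
    o=least_squares(f,c0,loss='soft_l1',f_scale=.002);return o.x,np.sqrt(np.mean(f(o.x)**2))
E
python3 - <<'E'
from h import *
for n in ['top','scene']:
    s=r.snapshot(n);W=cloud(s)
    for l in ['orange_collar','port_mouth','black_collar','yellow_collar']:
        if l=='port_mouth':continue
        for d in r.trace(s,l):
            m=d['mask']; w=W[m]; w=w[~np.isnan(w[:,0])]
            zt=np.percentile(w[:,2],99); t=w[w[:,2]>zt-.006]
            print(n,l,d['conf'],(np.array(d['position'])*[560,420]).round(),'ztop',zt.round(4),'n',len(w),len(t),[x.round(4) for x in circ(t)],'med',np.median(t,0).round(3), 'ext',(np.percentile(t,98,axis=0)-np.percentile(t,2,axis=0)).round(3))
    # port
    a=(slice(140,200),slice(335,400)) if n=='top' else (slice(235,300),slice(175,250))
    w=W[a].reshape(-1,3);t=w[(w[:,2]>.093)&(w[:,2]<.11)]
    print('port',len(t),t.mean(0),[x.round(4) for x in circ(t)],np.nanmax(w[:,2]))
E
```

```text
top orange_collar 0.9 [181. 289.] ztop 0.145 n 1907 422 [array([0.296 , 0.1738, 0.0362]), np.float64(0.0017)] med [0.296 0.173 0.142] ext [0.075 0.074 0.006]
top orange_collar 0.81 [233. 254.] ztop 0.1448 n 1685 406 [array([0.3675, 0.0845, 0.0361]), np.float64(0.0017)] med [0.366 0.084 0.142] ext [0.073 0.075 0.006]
top orange_collar 0.56 [265. 196.] ztop 0.1025 n 808 189 [array([0.4782, 0.0293, 0.0255]), np.float64(0.0012)] med [0.475 0.029 0.099] ext [0.054 0.053 0.006]
top black_collar 0.89 [225. 131.] ztop 0.0889 n 1508 1112 [array([0.6084, 0.1078, 0.0272]), np.float64(0.0094)] med [0.609 0.108 0.085] ext [0.07  0.069 0.006]
top yellow_collar 0.72 [165. 188.] ztop 0.0786 n 401 274 [array([0.4928, 0.2308, 0.0132]), np.float64(0.0045)] med [0.493 0.23  0.075] ext [0.036 0.032 0.005]
port 475 [ 0.53602057 -0.16066392  0.09862454] [array([ 0.5325, -0.1579,  0.0358]), np.float64(0.0024)] 0.10449425948017654
scene orange_collar 0.7 [291. 217.] ztop 0.1003 n 1403 222 [array([0.4822, 0.031 , 0.0255]), np.float64(0.0013)] med [0.486 0.029 0.098] ext [0.052 0.052 0.006]
scene orange_collar 0.6 [302. 134.] ztop 0.1425 n 1068 224 [array([0.2987, 0.1742, 0.0359]), np.float64(0.0049)] med [0.304 0.171 0.14 ] ext [0.074 0.072 0.006]
scene orange_collar 0.59 [279. 169.] ztop 0.1422 n 1928 255 [array([0.3709, 0.0849, 0.0357]), np.float64(0.0017)] med [0.381 0.078 0.14 ] ext [0.075 0.072 0.006]
scene black_collar 0.71 [366. 242.] ztop 0.0858 n 2356 1055 [array([0.612 , 0.1051, 0.0281]), np.float64(0.0094)] med [0.613 0.105 0.084] ext [0.07  0.07  0.005]
scene yellow_collar 0.61 [372. 192.] ztop 0.0759 n 574 175 [array([0.4972, 0.2291, 0.0144]), np.float64(0.0046)] med [0.499 0.227 0.074] ext [0.034 0.035 0.006]
port 613 [ 0.53046047 -0.15638489  0.09780993] [array([ 0.5363, -0.1581,  0.0361]), np.float64(0.002)] 0.10173377600377609
```

```bash
python3 -m pendant '[{"delta_pos":[0.01,0,-0.009],"turn":0,"hand":0.0854},{"delta_pos":[0.02,0,-0.017],"turn":0,"hand":0.0854},{"delta_pos":[0.025,0,-0.022],"turn":0,"hand":0.0854},{"delta_pos":[0.025,0,-0.022],"turn":0,"hand":0.0854},{"delta_pos":[0.025,0,-0.022],"turn":0,"hand":0.0854},{"delta_pos":[0.025,0,-0.022],"turn":0,"hand":0.0854},{"delta_pos":[0.025,0,-0.022],"turn":0,"hand":0.0854},{"delta_pos":[0.025,0,-0.022],"turn":0,"hand":0.0854},{"delta_pos":[0.025,0,-0.022],"turn":0,"hand":0.0854},{"delta_pos":[0.025,0,-0.022],"turn":0,"hand":0.0854}]'
python3 -m pendant '[{"delta_pos":[0.025,0,-0.022],"turn":0,"hand":0.0854},{"delta_pos":[0.025,0,-0.022],"turn":0,"hand":0.0854},{"delta_pos":[0.025,0,-0.022],"turn":0,"hand":0.0854},{"delta_pos":[0.025,0,-0.022],"turn":0,"hand":0.0854},{"delta_pos":[0.025,0,-0.022],"turn":0,"hand":0.0854},{"delta_pos":[0.02,0,-0.017],"turn":0,"hand":0.0854},{"delta_pos":[0.012,0,-0.01],"turn":0,"hand":0.0854},{"delta_pos":[0,0,0],"turn":0,"hand":0.0854},{"delta_pos":[0,0,0],"turn":0,"hand":0.0854},{"delta_pos":[0,0,0],"turn":0,"hand":0.0854}]'
python3 - <<'E'
from h import *
st=r.state();s=r.snapshot('wrist');save(s,'w1');print(st['time'],st['position'],st['tool_rot'],st['ft_force'])
W=cloud(s,st)
for l in ['orange_collar','port_mouth']:
    for d in r.trace(s,l) if l!='port_mouth' else []:
        w=W[d['mask']]; w=w[~np.isnan(w[:,0])]
        zt=np.percentile(w[:,2],98); t=w[w[:,2]>zt-.006]
        print(l,d['conf'],(np.array(d['position'])*[560,420]).round(),zt.round(4),len(t),circ(t))
E
```

```text
time: 1.78
position: [0.3118, 0.2755, 0.2137]
tool_rot: [-90.0, -0.0, -14.8]
ft_force: [0.4, 0.3, -0.3]
gripper_width: 1.0
time: 2.62
position: [0.4273, 0.1051, 0.2134]
tool_rot: [-90.0, 0.0, -14.8]
ft_force: [-0.4, 0.0, -0.1]
gripper_width: 1.001
2.6167 [0.42725344 0.10512252 0.21342295] [-8.99916272e+01  4.46710970e-02 -1.48489406e+01] [-0.41711089  0.04035743 -0.06193387]
orange_collar 0.7 [237. 146.] 0.1426 2686 (array([0.36872167, 0.08553148, 0.0362891 ]), np.float64(0.0018177841169147169))
orange_collar 0.67 [331.  36.] 0.1426 1856 (array([0.29768351, 0.17342857, 0.03612997]), np.float64(0.0017624152656107249))
orange_collar 0.6 [228. 265.] 0.1003 872 (array([0.4791214 , 0.03050198, 0.02579123]), np.float64(0.0012437014593850613))
```

View pics/w1.png

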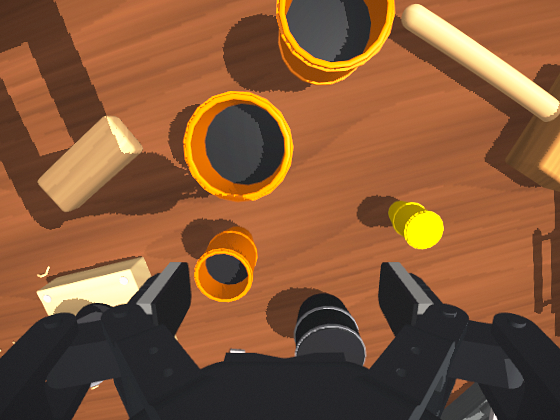

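The wrist view shows the small orange reducer at (228,265), between the fingers. The fit gives (0.479, 0.0305) with its top at 0.100, which agrees with the given height. I'll move the gripper over it.

```bash
python3 -m pendant '[{"delta_pos":[0.006,0,-0.005],"turn":0,"hand":0.0854},{"delta_pos":[0.012,0,-0.010],"turn":0,"hand":0.0854},{"delta_pos":[0.015,0,-0.013],"turn":0,"hand":0.0854},{"delta_pos":[0.015,0,-0.013],"turn":0,"hand":0.0854},{"delta_pos":[0.012,0,-0.010],"turn":0,"hand":0.0854},{"delta_pos":[0.006,0,-0.005],"turn":0,"hand":0.0854},{"delta_pos":[0.0033,0,-0.0028],"turn":0,"hand":0.0854},{"delta_pos":[0,0,0],"turn":0,"hand":0.0854},{"delta_pos":[0,0,0],"turn":0,"hand":0.0854},{"delta_pos":[0,0,0],"turn":0,"hand":0.0854}]'
python3 - <<'E'
from h import *
st=r.state();s=r.snapshot('wrist');save(s,'w2');print(st['time'],st['position'],st['tool_rot'],st['ft_force'])
W=cloud(s,st);A,p=pose(st)
for d in r.trace(s,'orange_collar'):
        w=W[d['mask']]; w=w[~np.isnan(w[:,0])]
        zt=np.percentile(w[:,2],98); t=w[w[:,2]>zt-.006];c=circ(t)
        print(d['conf'],(np.array(d['position'])*[560,420]).round(),zt.round(4),len(t),c,'tool',A.T@(np.r_[c[0][:2],zt]-p))
E
```

```text
time: 3.55
position: [0.4795, 0.031, 0.2135]
tool_rot: [-90.0, 0.0, -14.8]
ft_force: [-0.8, 0.1, 0.0]
gripper_width: 0.998
3.55 [0.479509   0.03103261 0.21345407] [-8.99870273e+01  3.08534397e-02 -1.47932799e+01] [-0.75208432  0.10978058  0.0134504 ]
0.94 [284. 203.] 0.1006 862 (array([0.47989679, 0.03000118, 0.02548715]), np.float64(0.001211085357942509)) tool [ 0.00069907  0.11286872 -0.00092378]
0.64 [382.   6.] 0.0676 135 (array([210.61842531, -58.18980503, 218.23100633]), np.float64(0.0008660013576665716)) tool [ 2.18039224e+02  2.78111238e-02 -2.63575238e+00]
0.59 [320.  49.] 0.1426 2560 (array([0.36937606, 0.08433941, 0.03616503]), np.float64(0.0018403109262252332)) tool [-0.12005516  0.07096023  0.02340329]
```

View pics/w2.png

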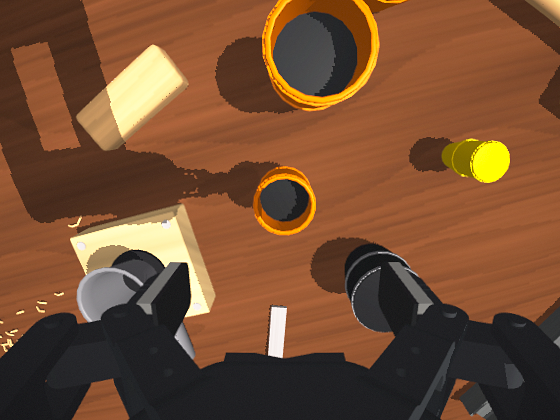

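The small reducer sits midway between the fingers, at (284,203), within 1 mm of centre. The black reducer is clear of the jaws. I'll descend to TCP z of about 0.077 and grip.

```bash
python3 -m pendant '[{"delta_pos":[0.0007,0.008,-0.0009],"turn":0,"hand":0.0854},{"delta_pos":[0,0.016,0],"turn":0,"hand":0.0854},{"delta_pos":[0,0.022,0],"turn":0,"hand":0.0854},{"delta_pos":[0,0.022,0],"turn":0,"hand":0.0854},{"delta_pos":[0,0.022,0],"turn":0,"hand":0.0854},{"delta_pos":[0,0.02,0],"turn":0,"hand":0.0854},{"delta_pos":[0,0.014,0],"turn":0,"hand":0.0854},{"delta_pos":[0,0.008,0],"turn":0,"hand":0.0854},{"delta_pos":[0,0.0045,0],"turn":0,"hand":0.0854},{"delta_pos":[0,0,0],"turn":0,"hand":0.0854}]'
python3 -m pendant '[{"delta_pos":[0,0,0],"turn":0,"hand":0.07},{"delta_pos":[0,0,0],"turn":0,"hand":0.062},{"delta_pos":[0,0,0],"turn":0,"hand":0.058},{"delta_pos":[0,0,0],"turn":0,"hand":0.054},{"delta_pos":[0,0,0],"turn":0,"hand":0.05},{"delta_pos":[0,0,0],"turn":0,"hand":0.045},{"delta_pos":[0,0,0],"turn":0,"hand":0.04},{"delta_pos":[0,0,0],"turn":0,"hand":0.04},{"delta_pos":[0,0,0],"turn":0,"hand":0.04},{"delta_pos":[0,0,0],"turn":0,"hand":0.04}]'
python3 - <<'E'
from h import *
st=r.state();print(st)
s=r.snapshot('scene');save(s,'s2')
E
```

```text
time: 4.48
position: [0.48, 0.0295, 0.0763]
tool_rot: [-90.0, 0.1, -14.8]
ft_force: [0.7, 0.3, 1.4]
gripper_width: 0.999
time: 5.32
position: [0.4846, 0.0307, 0.0811]
tool_rot: [-89.7, -0.5, -14.9]
ft_force: [-1.2, 8.2, 22.2]
gripper_width: 0.469
{'time': 5.3167, 'qpos': array([ -9.72663013,  15.73939877, 107.35221196,   0.25457663,
        56.36571574, -84.98898686]), 'qd': array([-0.01158602, -0.06065962,  0.04670991,  0.01118752,  0.02331597,
        0.04048379]), 'tau': array([ -4.01017919, -29.30214822, -16.98848784,  -2.75122337,
        -0.53598516,   0.03588549]), 'position': array([0.48459871, 0.0307464 , 0.08111409]), 'tool_rot': array([-89.74014287,  -0.52170737, -14.87883014]), 'ft_force': array([-1.19729914,  8.18848175, 22.1584409 ]), 'moment': array([ 1.93488573, -0.06364211,  0.00825812]), 'gripper_width': 0.46862369104601276}
```

View pics/s2.png

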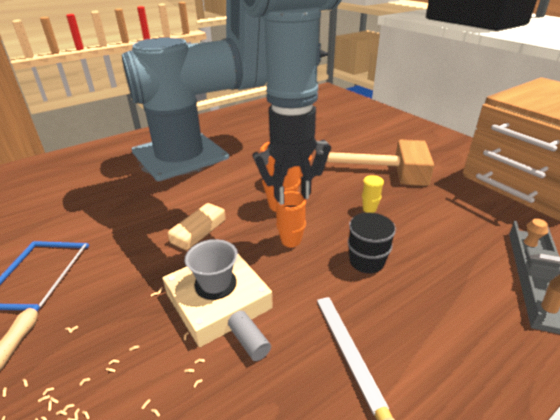

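```bash
python3 - <<'E'
from h import *
a=cv2.imread('pics/s2.png')[120:270,220:360];b=cv2.imread('pics/scene0.png')[120:270,220:360]
cv2.imwrite('pics/c2.png',np.hstack([cv2.resize(x,None,fx=2.8,fy=2.8,interpolation=cv2.INTER_CUBIC) for x in (a,b)]))
st=r.state();s=r.snapshot('wrist');save(s,'w3')
E
```

```text
(no output)
```

View pics/c2.png

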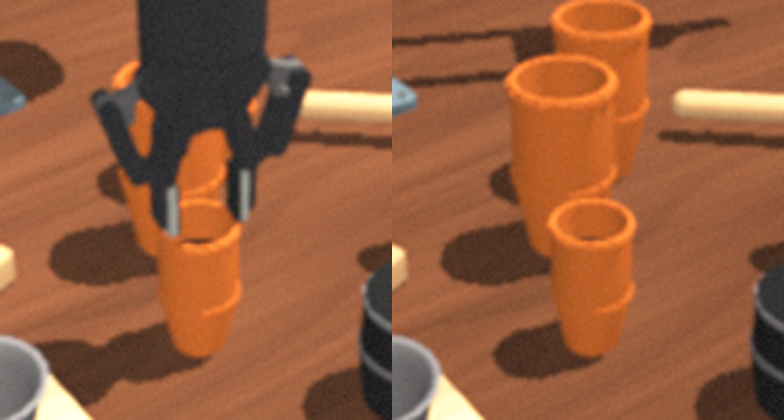

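View pics/w3.png

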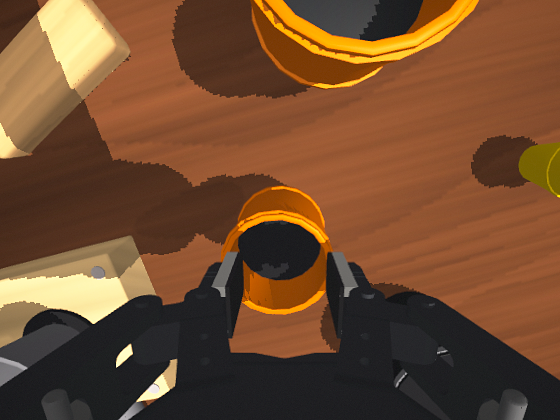

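The fingers stopped at the 40 mm I commanded, yet the collar is 54 mm across, and there is a 22 N upward force. So this is not a proper grip. I'll check where the fingers really are in the tool frame.

```bash
python3 - <<'E'
from h import *
st=r.state();A,p=pose(st);s=r.snapshot('wrist');W=cloud(s,st);T=(W-p)@A
M=np.array(s['mount']);print(M.round(3))
for y in (0.014,0,-.005):
  for x in (0,):
    for z in (-.02,.02):
        c=np.linalg.inv(M)@[x,y,z,1]
        print((x,y,z),cv2.projectPoints(c[None,:3],np.zeros(3),np.zeros(3),np.array(s['mtx'],float),np.array(s['dist_coeffs'],float))[0].ravel().round())
for px in [(235,258),(222,262),(232,300),(215,285),(345,258),(360,270),(340,300),(280,212),(225,240),(328,240),(280,310),(280,188),(280,250),(290,200)]:
    print(px,'tool',T[px[1],px[0]].round(4),'world',W[px[1],px[0]].round(4))
for d in r.trace(s,'orange_collar'):
    m=d['mask'];w=W[m];w=w[~np.isnan(w[:,0])];v=np.argwhere(m)
    print(d['conf'],v.min(0),v.max(0),np.percentile(w,[2,98],axis=0).round(3).tolist())
    t=w[w[:,2]>.095];
    if len(t)>50: print(len(t),circ(t))
s=r.snapshot('scene');W=cloud(s)
for d in r.trace(s,'orange_collar'):
    m=d['mask'];w=W[m];w=w[~np.isnan(w[:,0])]
    t=w[(w[:,2]<.095)&(w[:,2]>.045)];t2=w[w[:,2]>.095]
    print(d['conf'],d['position'],w[:,2].max(),circ(t,.027),len(t2))
E
```

```text
[[-0.     0.964  0.265 -0.067]
 [ 0.001 -0.265  0.964 -0.16 ]
 [ 1.     0.    -0.001 -0.001]
 [ 0.     0.     0.     1.   ]]
(0, 0.014, -0.02) [251. 245.]
(0, 0.014, 0.02) [320. 245.]
(0, 0, -0.02) [249. 254.]
(0, 0, 0.02) [322. 254.]
(0, -0.005, -0.02) [248. 258.]
(0, -0.005, 0.02) [324. 258.]
(235, 258) tool [-0.0111 -0.0309 -0.0223] world [0.4679 0.012  0.1118]
(222, 262) tool [-0.0113 -0.0357 -0.0271] world [0.4664 0.0074 0.1166]
(232, 300) tool [-0.0025 -0.0516 -0.0207] world [0.4763 0.0112 0.1327]
(215, 285) tool [-0.0109 -0.0554 -0.026 ] world [0.4668 0.0083 0.1363]
(345, 258) tool [-0.0108 -0.0304  0.0261] world [0.4806 0.0587 0.1115]
(360, 270) tool [-0.0073 -0.0352  0.0319] world [0.4854 0.0634 0.1164]
(340, 300) tool [-0.0057 -0.057   0.0197] world [0.4836 0.0512 0.1382]
(280, 212) tool [-0.0286 -0.0185 -0.0026] world [0.4561 0.0355 0.0994]
(225, 240) tool [ 0.022   0.0819 -0.0487] world [ 0.4943 -0.0218 -0.0008]
(328, 240) tool [-0.0151 -0.0189  0.0199] world [0.475  0.0538 0.1   ]
(280, 310) tool [ 0.0226 -0.0187 -0.0028] world [0.5056 0.0222 0.1001]
(280, 188) tool [-0.03    0.0326 -0.0033] world [0.4551 0.0353 0.0483]
(280, 250) tool [ 0.002   0.0109 -0.0031] world [0.4859 0.0272 0.0702]
(290, 200) tool [-0.0281  0.0081  0.0024] world [0.4581 0.0403 0.0728]
0.8 [  0 251] [ 88 477] [[0.375, 0.048, 0.066], [0.407, 0.11, 0.143]]
12149 (array([0.38962368, 0.07913792, 0.01929254]), np.float64(0.006803219966376361))
0.7 [185 221] [313 332] [[0.455, 0.006, 0.048], [0.506, 0.053, 0.101]]
2476 (array([0.48107867, 0.02712156, 0.02538517]), np.float64(0.0012817629134801204))
0.88 [0.523, 0.5114] 0.11943902986425803 (array([0.48237457, 0.02911338, 0.027     ]), np.float64(0.006779227063782912)) 196
```

```bash
python3 - <<'E'
from h import *
a=cv2.imread('pics/w3.png')[170:370,170:400]
cv2.imwrite('pics/c3.png',cv2.resize(a,None,fx=3,fy=3,interpolation=cv2.INTER_CUBIC))
st=r.state();A,p=pose(st);s=r.snapshot('wrist');T=(cloud(s,st)-p)@A
for x0 in (222,228,234,238):
    print(x0,[(v,*(T[v,x0]*1000).round().astype(int)) for v in range(236,300,5)])
E
```

```text
222 [(236, np.int64(19), np.int64(82), np.int64(-51)), (241, np.int64(23), np.int64(81), np.int64(-51)), (246, np.int64(28), np.int64(83), np.int64(-52)), (251, np.int64(-8), np.int64(-16), np.int64(-31)), (256, np.int64(-6), np.int64(-16), np.int64(-31)), (261, np.int64(-3), np.int64(-16), np.int64(-31)), (266, np.int64(-11), np.int64(-39), np.int64(-26)), (271, np.int64(-11), np.int64(-44), np.int64(-26)), (276, np.int64(-12), np.int64(-49), np.int64(-25)), (281, np.int64(-11), np.int64(-52), np.int64(-24)), (286, np.int64(-10), np.int64(-55), np.int64(-23)), (291, np.int64(-9), np.int64(-56), np.int64(-23)), (296, np.int64(-7), np.int64(-57), np.int64(-23))]
228 [(236, np.int64(-17), np.int64(-17), np.int64(-27)), (241, np.int64(-14), np.int64(-19), np.int64(-27)), (246, np.int64(-12), np.int64(-18), np.int64(-27)), (251, np.int64(-9), np.int64(-18), np.int64(-28)), (256, np.int64(-11), np.int64(-29), np.int64(-26)), (261, np.int64(-11), np.int64(-33), np.int64(-25)), (266, np.int64(-11), np.int64(-39), np.int64(-24)), (271, np.int64(-11), np.int64(-44), np.int64(-23)), (276, np.i
[... 881 characters left out ...]
64(-2), np.int64(-47), np.int64(-21))]
238 [(236, np.int64(-17), np.int64(-20), np.int64(-22)), (241, np.int64(-3), np.int64(12), np.int64(-27)), (246, np.int64(0), np.int64(11), np.int64(-27)), (251, np.int64(2), np.int64(9), np.int64(-27)), (256, np.int64(-11), np.int64(-30), np.int64(-21)), (261, np.int64(-11), np.int64(-33), np.int64(-21)), (266, np.int64(-9), np.int64(-34), np.int64(-21)), (271, np.int64(-6), np.int64(-34), np.int64(-21)), (276, np.int64(-4), np.int64(-35), np.int64(-21)), (281, np.int64(-3), np.int64(-36), np.int64(-21)), (286, np.int64(0), np.int64(-36), np.int64(-21)), (291, np.int64(2), np.int64(-37), np.int64(-21)), (296, np.int64(5), np.int64(-36), np.int64(-21))]
```

View pics/c3.png

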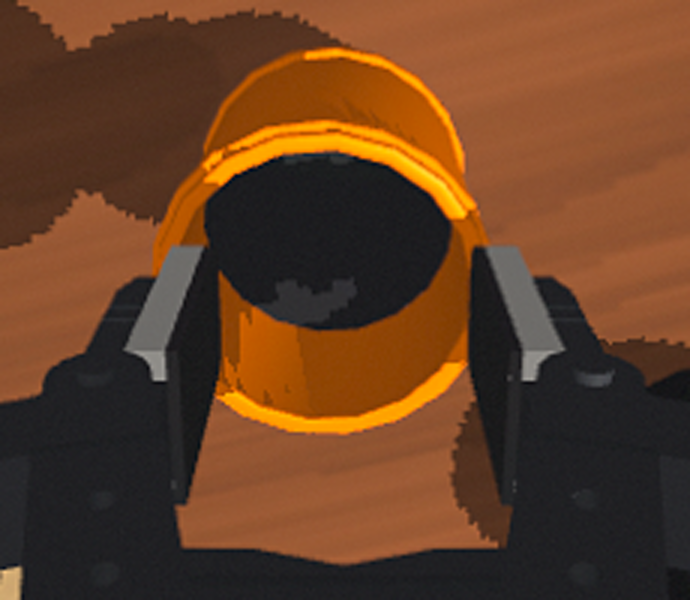

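```bash
python3 - <<'E'
from h import *
s=r.snapshot('scene');W=cloud(s);f=s['frame']
c0=(120,220)
for cx,cy in [(172,215),(172,230),(172,190),(160,215),(245,190),(245,215),(243,205),(200,205),(225,210),(198,245)]:
    u=220+cx/2.8;v=120+cy/2.8;u,v=int(u),int(v)
    print((u,v),f[v,u],W[v,u].round(4))
st=r.state();print(st['time'],st['position'],st['ft_force'],st['gripper_width'])
for v in range(180,212): print(v,[(f[v,u].tolist(),(W[v,u,[0,1,2]]*1000).round().tolist()) for u in (280,282,307)])
E
```

```text
(281, 196) [157 153 143] [0.4871 0.0047 0.1183]
(281, 202) [154 151 143] [0.4887 0.0034 0.107 ]
(281, 187) [129 127 117] [0.4888 0.0039 0.138 ]
(277, 196) [47 50 50] [ 0.4816 -0.      0.1172]
(307, 187) [158 151 141] [nan nan nan]
(307, 196) [160 154 144] [0.5015 0.0516 0.1076]
(306, 193) [130 125 118] [0.4984 0.0516 0.1124]
(291, 193) [218 109  43] [0.4637 0.0437 0.0973]
(300, 195) [175  92  40] [0.479  0.0531 0.0973]
(290, 207) [193 100  42] [0.5023 0.0131 0.0998]
5.7167 [0.48464013 0.03075505 0.08113568] [-0.08212485  8.4593194  22.18915522] 0.4674591749676786
180 [([47, 47, 48], [489.0, 2.0, 153.0]), ([53, 47, 46], [488.0, 6.0, 151.0]), ([84, 81, 78], [497.0, 54.0, 138.0])]
181 [([46, 51, 51], [488.0, 2.0, 150.0]), ([65, 52, 47], [489.0, 6.0, 150.0]), ([124, 122, 115], [499.0, 52.0, 138.0])]
182 [([51, 47, 51], [488.0, 2.0, 148.0]), ([73, 54, 50], [489.0, 6.0, 148.0]), ([154, 149, 140], [500.0, 52.0, 136.0])]
183 [([45, 47, 48], [490.0, 1.0, 147.0]), ([88, 61, 54], [488.0, 7.0, 145.0]), ([157, 151, 140], [502.0, 51.0, 135.0])]
184 [([46, 47, 50], [491.0, 0.0, 147.0]), ([94, 58, 4
[... 2688 characters left out ...]
, 97, 39], [487.0, 2.0, 98.0]), ([203, 103, 43], [491.0, 4.0, 100.0]), ([158, 98, 67], [405.0, 131.0, -2.0])]
207 [([191, 95, 38], [489.0, 1.0, 97.0]), ([193, 99, 41], [492.0, 3.0, 98.0]), ([162, 100, 68], [410.0, 127.0, 0.0])]
208 [([193, 99, 44], [488.0, 2.0, 94.0]), ([195, 100, 43], [491.0, 4.0, 95.0]), ([165, 98, 65], [412.0, 126.0, -1.0])]
209 [([187, 95, 35], [485.0, 4.0, 89.0]), ([193, 98, 40], [492.0, 3.0, 94.0]), ([163, 97, 64], [415.0, 123.0, -1.0])]
210 [([190, 97, 45], [485.0, 3.0, 88.0]), ([197, 99, 42], [490.0, 4.0, 90.0]), ([163, 97, 65], [419.0, 120.0, 0.0])]
211 [([184, 94, 37], [486.0, 3.0, 86.0]), ([196, 99, 43], [490.0, 4.0, 88.0]), ([162, 100, 64], [421.0, 118.0, -1.0])]
```

Both cameras agree that the tips are on the rim, at z of about 0.10. They stand about 20–30 mm behind the reported TCP, not 14 mm ahead of it. I never got around the collar: the pads swung forward onto the rim as they closed. I'll back off, reopen, re-measure the tips and descend using the measured offset.

```bash
python3 -m pendant '[{"delta_pos":[0,-0.005,0],"turn":0,"hand":0.04},{"delta_pos":[0,-0.008,0],"turn":0,"hand":0.04},{"delta_pos":[0,-0.01,0],"turn":0,"hand":0.04},{"delta_pos":[0,-0.015,0],"turn":0,"hand":0.0854},{"delta_pos":[0,-0.015,0],"turn":0,"hand":0.0854},{"delta_pos":[0,-0.015,0],"turn":0,"hand":0.0854},{"delta_pos":[0,-0.01,0],"turn":0,"hand":0.0854},{"delta_pos":[0,0,0],"turn":0,"hand":0.0854},{"delta_pos":[0,0,0],"turn":0,"hand":0.0854},{"delta_pos":[0,0,0],"turn":0,"hand":0.0854}]'
python3 - <<'E'
from h import *
st=r.state();s=r.snapshot('wrist');save(s,'w4');print(st['time'],st['position'],st['tool_rot'],st['ft_force'],st['gripper_width'])
W=cloud(s,st);A,p=pose(st);T=(W-p)@A
for d in r.trace(s,'orange_collar'):
    w=W[d['mask']]; w=w[~np.isnan(w[:,0])]
    zt=np.percentile(w[:,2],98); t=w[w[:,2]>zt-.006];c=circ(t)
    print(d['conf'],zt.round(4),len(t),c,'tool',A.T@(np.r_[c[0][:2],zt]-p))
t=T.reshape(-1,3);
for sg in (-1,1):
    f=t[(t[:,2]*sg>.03)&(t[:,2]*sg<.07)&(t[:,1]<.0)&(abs(t[:,0])<.02)]
    print(sg,len(f),np.percentile(f[:,1],[95,98,99.5]),np.percentile(f[:,0],[1,99]),np.percentile(abs(f[:,2]),[0.5,50]))
s=r.snapshot('scene');save(s,'s4');W=cloud(s)
b=(W[...,2]>.12)&(np.hypot(W[...,0]-.48,W[...,1]-.03)<.07);t=(W[b]-p)@A
for sg in (-1,1):
    f=t[(t[:,2]*sg>.02)];print('scene tips',sg,len(f),np.percentile(f[:,1],[95,98,99.5]))
for d in r.trace(s,'orange_collar'):
    w=W[d['mask']];w=w[(w[:,2]>.094)&(w[:,2]<.105)]
    if len(w)>30:print('scene orange',d['conf'],circ(w))
E
```

```text
time: 6.55
position: [0.4799, 0.0293, 0.1543]
tool_rot: [-90.0, 0.1, -14.8]
ft_force: [0.3, 0.4, 0.2]
gripper_width: 0.999
6.55 [0.47991687 0.02931276 0.15432369] [-9.00095039e+01  7.13207571e-02 -1.48360947e+01] [0.29997622 0.44838941 0.225027  ] 0.9990530077496883
0.8 0.1005 1437 (array([0.4798302 , 0.03011519, 0.02554059]), np.float64(0.0012720042758859746)) tool [-0.00022224  0.05382999  0.00076242]
0.59 0.1425 3216 (array([0.36938176, 0.08422648, 0.03611246]), np.float64(0.0017783304303721332)) tool [-0.12089618  0.01201637  0.02478197]
-1 15604 [-0.04550485 -0.03844183 -0.03343457] [-0.01735568  0.01072001] [0.03025552 0.05723314]
1 14925 [-0.04521703 -0.0382097  -0.03318757] [-0.01731461  0.01069785] [0.03027721 0.05613168]
scene tips -1 3267 [-0.06129927 -0.04652515 -0.03718012]
scene tips 1 1551 [-0.04623626 -0.03829298 -0.03316179]
scene orange 0.96 (array([0.29832486, 0.1756808 , 0.03571523]), np.float64(0.0007825820856730796))
scene orange 0.74 (array([0.48234948, 0.03093854, 0.02553186]), np.float64(0.0012478540529308186))
scene orange 0.72 (array([0.43034621, 0.04186347, 0.04724367]), np.float64(0.012130640682668935))
```

View pics/s4.png

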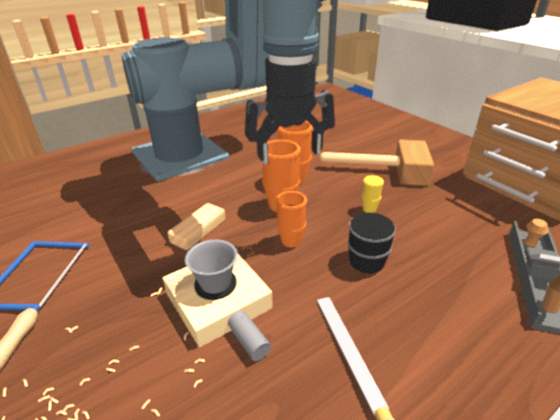

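The reducer is still upright at (0.480, 0.030). With the fingers open, the tips are about 33 mm behind the reported TCP (wrist and scene views agree), so about 26 mm behind it when closed to 54 mm. To put the gripped tips at z of about 0.064, I'll descend to TCP z of about 0.038.

```bash
python3 -m pendant '[{"delta_pos":[0,0.008,0.0008],"turn":0,"hand":0.0854},{"delta_pos":[0,0.015,0],"turn":0,"hand":0.0854},{"delta_pos":[0,0.017,0],"turn":0,"hand":0.0854},{"delta_pos":[0,0.017,0],"turn":0,"hand":0.0854},{"delta_pos":[0,0.017,0],"turn":0,"hand":0.0854},{"delta_pos":[0,0.017,0],"turn":0,"hand":0.0854},{"delta_pos":[0,0.013,0],"turn":0,"hand":0.0854},{"delta_pos":[0,0.008,0],"turn":0,"hand":0.0854},{"delta_pos":[0,0.004,0],"turn":0,"hand":0.0854},{"delta_pos":[0,0,0],"turn":0,"hand":0.0854}]'
python3 -m pendant '[{"delta_pos":[0,0,0],"turn":0,"hand":0.07},{"delta_pos":[0,0,0],"turn":0,"hand":0.062},{"delta_pos":[0,0,0],"turn":0,"hand":0.058},{"delta_pos":[0,0,0],"turn":0,"hand":0.054},{"delta_pos":[0,0,0],"turn":0,"hand":0.05},{"delta_pos":[0,0,0],"turn":0,"hand":0.045},{"delta_pos":[0,0,0],"turn":0,"hand":0.04},{"delta_pos":[0,0,0],"turn":0,"hand":0.04},{"delta_pos":[0,0,0],"turn":0,"hand":0.04},{"delta_pos":[0,0,0],"turn":0,"hand":0.04}]'
python3 - <<'E'
from h import *
st=r.state();print(st['time'],st['position'],st['tool_rot'],st['ft_force'],st['gripper_width']*85.4)
s=r.snapshot('scene');save(s,'s5');s=r.snapshot('wrist');save(s,'w5')
a=cv2.imread('pics/s5.png')[100:260,220:360];b=cv2.imread('pics/w5.png')
cv2.imwrite('pics/c5.png',np.hstack([cv2.resize(a,(368,420)),b[:,100:500]]))
E
```

```text
time: 7.58
position: [0.48, 0.0302, 0.038]
tool_rot: [-90.0, 0.1, -14.8]
ft_force: [-0.5, 0.3, 0.5]
gripper_width: 0.999
time: 8.42
position: [0.4815, 0.03, 0.0401]
tool_rot: [-90.0, -0.1, -14.8]
ft_force: [-1.3, 0.6, 6.2]
gripper_width: 0.624
8.4167 [0.48150905 0.02999518 0.04014912] [-89.98988623  -0.12405512 -14.82505573] [-1.29474403  0.64262643  6.17948645] 53.26699051007626
```

View pics/c5.png

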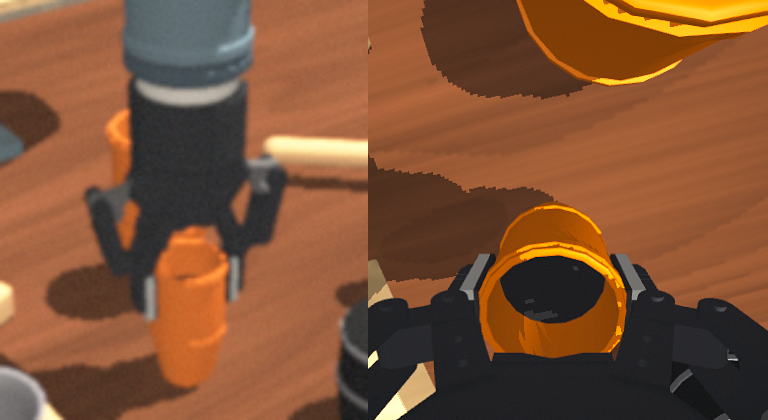

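The fingers closed to 53 mm, which fits the 54 mm collar, and both pads are on the collar. Next I'll lift it and check.

```bash
python3 -m pendant '[{"delta_pos":[0,-0.004,0],"turn":0,"hand":0.04},{"delta_pos":[0,-0.01,0],"turn":0,"hand":0.04},{"delta_pos":[0,-0.018,0],"turn":0,"hand":0.04},{"delta_pos":[0,-0.022,0],"turn":0,"hand":0.04},{"delta_pos":[0,-0.024,0],"turn":0,"hand":0.04},{"delta_pos":[0,-0.024,0],"turn":0,"hand":0.04},{"delta_pos":[0,-0.02,0],"turn":0,"hand":0.04},{"delta_pos":[0,-0.013,0],"turn":0,"hand":0.04},{"delta_pos":[0,-0.005,0],"turn":0,"hand":0.04},{"delta_pos":[0,0,0],"turn":0,"hand":0.04}]'
python3 -m pendant '[{"delta_pos":[0.002,0,-0.0035],"turn":0,"hand":0.04},{"delta_pos":[0.006,0,-0.01],"turn":0,"hand":0.04},{"delta_pos":[0.01,0,-0.0165],"turn":0,"hand":0.04},{"delta_pos":[0.013,0,-0.0215],"turn":0,"hand":0.04},{"delta_pos":[0.013,0,-0.0215],"turn":0,"hand":0.04},{"delta_pos":[0.01,0,-0.0165],"turn":0,"hand":0.04},{"delta_pos":[0.004,0,-0.007],"turn":0,"hand":0.04},{"delta_pos":[0.002,0,-0.0035],"turn":0,"hand":0.04},{"delta_pos":[0,0,0],"turn":0,"hand":0.04},{"delta_pos":[0,0,0],"turn":0,"hand":0.04}]'
python3 - <<'E'
from h import *
st=r.state();print(st['time'],st['position'],st['tool_rot'],st['ft_force'],st['gripper_width']*85.4)
s=r.snapshot('scene');save(s,'s6');st=r.state();s=r.snapshot('wrist');save(s,'w6')
W=cloud(s,st);A,p=pose(st)
for d in r.trace(s,'orange_collar'):
    w=W[d['mask']]; w=w[~np.isnan(w[:,0])]
    zt=np.percentile(w[:,2],98); t=w[w[:,2]>zt-.006]
    if len(t)>50:
        c=circ(t);print(d['conf'],zt.round(4),len(t),c,'tool',A.T@(np.r_[c[0][:2],zt]-p))
for d in r.place_of(s,'port_mouth'):print(d['conf'],np.array(d['position'])*[560,420])
w=W.reshape(-1,3);t=w[(w[:,2]>.094)&(w[:,2]<.106)&(np.hypot(w[:,0]-.5345,w[:,1]+.158)<.05)]
print(len(t),circ(t))
t=t[np.hypot(t[:,0]-.5345,t[:,1]+.158)>.028]
print(len(t),np.ptp(t,axis=0),circ(t))
cv2.imwrite('pics/c6.png',cv2.resize(np.hstack([cv2.imread('pics/s6.png'),cv2.imread('pics/w6.png')]),(800,300)))
E
```

```text
time: 9.35
position: [0.4815, 0.03, 0.1808]
tool_rot: [-90.0, -0.2, -14.8]
ft_force: [-0.1, 1.1, -0.8]
gripper_width: 0.626
time: 10.18
position: [0.5125, -0.0814, 0.1785]
tool_rot: [-90.0, 0.1, -14.8]
ft_force: [-1.3, 0.4, -0.4]
gripper_width: 0.627
10.1833 [ 0.51253006 -0.08136952  0.17845365] [-8.99665883e+01  8.68713022e-02 -1.48373914e+01] [-1.27677664  0.41400791 -0.35640649] 53.541863988990656
0.9 0.1281 180 (array([ 595.28148947, -176.95373615,  620.65840099]), np.float64(0.0010285422917065657)) tool [620.218165    -0.65383927 -19.05270622]
0.85 0.2388 4202 (array([ 0.51029094, -0.08121631,  0.02515596]), np.float64(0.001193804220554102)) tool [-0.0022376  -0.06011744 -0.0007034 ]
0.84 [200.088 262.206]
1223 (array([ 0.53349193, -0.15832625,  0.0357624 ]), np.float64(0.0019559388157199633))
1223 [0.05934802 0.07461756 0.00785272] (array([ 0.53349193, -0.15832625,  0.0357624 ]), np.float64(0.0019559388157199633))
```

View pics/c6.png

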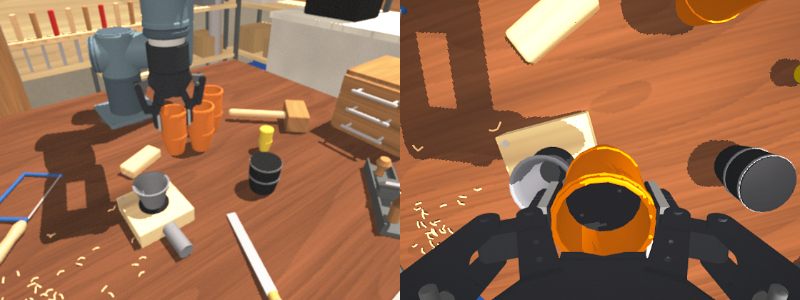

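The reducer is held upright with its base at about 0.139. The port centre comes to (0.5335, -0.158). I'll cover the remaining shift of (0.042, -0.068) in tool x and z.

```bash
python3 -m pendant '[{"delta_pos":[0.003,0,-0.005],"turn":0,"hand":0.04},{"delta_pos":[0.006,0,-0.01],"turn":0,"hand":0.04},{"delta_pos":[0.009,0,-0.0145],"turn":0,"hand":0.04},{"delta_pos":[0.009,0,-0.0145],"turn":0,"hand":0.04},{"delta_pos":[0.008,0,-0.013],"turn":0,"hand":0.04},{"delta_pos":[0.005,0,-0.008],"turn":0,"hand":0.04},{"delta_pos":[0.0021,0,-0.0033],"turn":0,"hand":0.04},{"delta_pos":[0,0,0],"turn":0,"hand":0.04},{"delta_pos":[0,0,0],"turn":0,"hand":0.04},{"delta_pos":[0,0,0],"turn":0,"hand":0.04}]'
python3 - <<'E'
from h import *
st=r.state();print(st['time'],st['position'],st['tool_rot'],st['ft_force'],st['gripper_width']*85.4)
s=r.snapshot('scene');save(s,'s7');W=cloud(s);w=W.reshape(-1,3)
t=w[(w[:,2]>.094)&(w[:,2]<.106)&(np.hypot(w[:,0]-.5345,w[:,1]+.158)<.05)];print('scene port',len(t),circ(t))
for d in r.trace(s,'orange_collar'):
    q=W[d['mask']];q=q[~np.isnan(q[:,0])];q=q[(q[:,2]>.183)&(np.hypot(q[:,0]-.5345,q[:,1]+.158)<.05)]
    if len(q)>50:print('scene or',d['conf'],len(q),circ(q,.027), circ(q[q[:,2]<.21],.027))
st=r.state();s=r.snapshot('wrist');save(s,'w7')
W=cloud(s,st);A,p=pose(st)
for d in r.trace(s,'orange_collar'):
    w=W[d['mask']]; w=w[~np.isnan(w[:,0])]
    zt=np.percentile(w[:,2],98); t=w[w[:,2]>zt-.006]
    if len(t)>50 and zt>.2:
        c=circ(t);print(d['conf'],zt.round(4),len(t),c,'tool',A.T@(np.r_[c[0][:2],zt]-p))
w=W.reshape(-1,3);t=w[(w[:,2]>.094)&(w[:,2]<.106)&(np.hypot(w[:,0]-.5345,w[:,1]+.158)<.05)]
print('wrist port',len(t),circ(t),circ(t,.0375))
cv2.imwrite('pics/c7.png',cv2.resize(np.hstack([cv2.imread('pics/s7.png')[100:370,100:460],cv2.imread('pics/w7.png')[:,:]]),(800,300)) if 0 else np.hstack([cv2.resize(cv2.imread('pics/s7.png')[100:340,100:340],(400,400)),cv2.resize(cv2.imread('pics/w7.png')[:,70:490],(400,400))]))
E
```

```text
time: 11.22
position: [0.536, -0.1582, 0.1789]
tool_rot: [-90.0, 0.0, -14.8]
ft_force: [0.6, -0.2, -0.7]
gripper_width: 0.629
11.2167 [ 0.53602809 -0.1582134   0.17887841] [-8.99742346e+01  3.54332225e-02 -1.48187028e+01] [ 0.62267326 -0.24349688 -0.71332689] 53.68759650020734
scene port 511 (array([ 0.53643654, -0.15814362,  0.03603267]), np.float64(0.0018187618101155928))
scene or 0.75 2115 (array([ 0.53599593, -0.15708153,  0.027     ]), np.float64(0.0016654196966959468)) (array([ 0.53517975, -0.15669469,  0.027     ]), np.float64(0.0007643924948529659))
0.67 0.2392 4266 (array([ 0.53382005, -0.15818891,  0.02515528]), np.float64(0.001655698609629964)) tool [-0.00220751 -0.06011483 -0.00073512]
wrist port 1565 (array([ 0.53409973, -0.15882333,  0.03570205]), np.float64(0.002055554343210291)) (array([ 0.53628338, -0.1593429 ,  0.0375    ]), np.float64(0.002326952651788882))
```

View pics/c7.png

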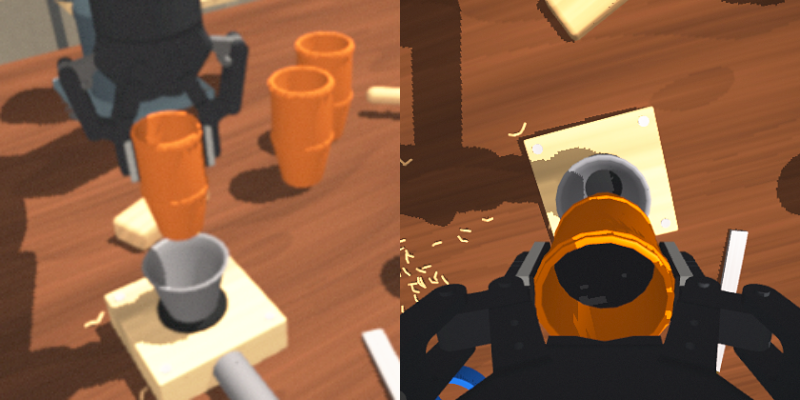

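In both views the reducer is within about 1 mm of the port's axis. I'll nudge it by 0.8 and -0.7 mm, then go down 75 mm, which leaves the base about 18 mm above its nested height.

```bash
python3 -m pendant '[{"delta_pos":[0.0008,0.002,-0.0007],"turn":0,"hand":0.04},{"delta_pos":[0,0.006,0],"turn":0,"hand":0.04},{"delta_pos":[0,0.01,0],"turn":0,"hand":0.04},{"delta_pos":[0,0.013,0],"turn":0,"hand":0.04},{"delta_pos":[0,0.013,0],"turn":0,"hand":0.04},{"delta_pos":[0,0.012,0],"turn":0,"hand":0.04},{"delta_pos":[0,0.01,0],"turn":0,"hand":0.04},{"delta_pos":[0,0.006,0],"turn":0,"hand":0.04},{"delta_pos":[0,0.003,0],"turn":0,"hand":0.04},{"delta_pos":[0,0,0],"turn":0,"hand":0.04}]'
python3 -m pendant '[{"delta_pos":[0,0.002,0],"turn":0,"hand":0.04},{"delta_pos":[0,0.002,0],"turn":0,"hand":0.04},{"delta_pos":[0,0.002,0],"turn":0,"hand":0.04},{"delta_pos":[0,0.002,0],"turn":0,"hand":0.04},{"delta_pos":[0,0.002,0],"turn":0,"hand":0.04},{"delta_pos":[0,0,0],"turn":0,"hand":0.04},{"delta_pos":[0,0,0],"turn":0,"hand":0.04},{"delta_pos":[0,0,0],"turn":0,"hand":0.04},{"delta_pos":[0,0,0],"turn":0,"hand":0.04},{"delta_pos":[0,0,0],"turn":0,"hand":0.04}]'
python3 - <<'E'
from h import *
st=r.state();print(st['time'],st['position'],st['tool_rot'],st['ft_force'],st['moment'],st['gripper_width']*85.4)
s=r.snapshot('scene');save(s,'s8');cv2.imwrite('pics/c8.png',cv2.resize(cv2.imread('pics/s8.png')[120:340,100:340],None,fx=2.5,fy=2.5))
E
```

```text
time: 12.25
position: [0.5365, -0.1594, 0.1032]
tool_rot: [-90.0, 0.1, -14.8]
ft_force: [-0.3, -0.2, -0.6]
gripper_width: 0.629
time: 13.08
position: [0.5369, -0.1596, 0.0941]
tool_rot: [-90.0, 0.0, -14.8]
ft_force: [-1.4, 1.1, -1.4]
gripper_width: 0.623
13.0833 [ 0.53688794 -0.15958308  0.09406141] [-8.99990519e+01  2.39490934e-03 -1.48270043e+01] [-1.43540069  1.06265169 -1.43773762] [ 0.00075643  0.09222928 -0.00290846] 53.21110556844394
```

View pics/c8.png

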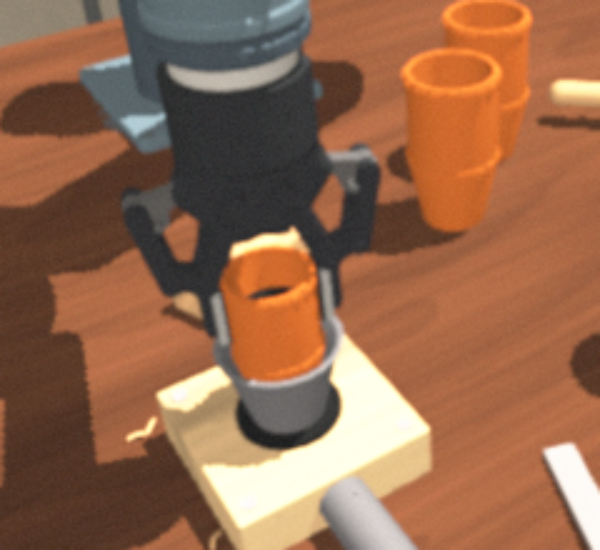

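```bash
python3 -m pendant '[{"delta_pos":[0,0.001,0],"turn":0,"hand":0.04},{"delta_pos":[0,0.001,0],"turn":0,"hand":0.04},{"delta_pos":[0,0.001,0],"turn":0,"hand":0.04},{"delta_pos":[0,0.001,0],"turn":0,"hand":0.04},{"delta_pos":[0,0.001,0],"turn":0,"hand":0.04},{"delta_pos":[0,0,0],"turn":0,"hand":0.04},{"delta_pos":[0,0,0],"turn":0,"hand":0.04},{"delta_pos":[0,0,0],"turn":0,"hand":0.04},{"delta_pos":[0,0,0],"turn":0,"hand":0.04},{"delta_pos":[0,0,0],"turn":0,"hand":0.04}]'
python3 -m pendant '[{"delta_pos":[0,0.001,0],"turn":0,"hand":0.04},{"delta_pos":[0,0.0005,0],"turn":0,"hand":0.04},{"delta_pos":[0,0,0],"turn":0,"hand":0.04},{"delta_pos":[0,0,0],"turn":0,"hand":0.04},{"delta_pos":[0,0,0],"turn":0,"hand":0.04},{"delta_pos":[0,0,0],"turn":0,"hand":0.04},{"delta_pos":[0,0,0],"turn":0,"hand":0.04},{"delta_pos":[0,0,0],"turn":0,"hand":0.04},{"delta_pos":[0,0,0],"turn":0,"hand":0.04},{"delta_pos":[0,0,0],"turn":0,"hand":0.04}]'
```

```text
time: 13.97
position: [0.5366, -0.1594, 0.0888]
tool_rot: [-90.0, 0.0, -14.8]
ft_force: [-1.7, 2.5, -0.4]
gripper_width: 0.627
time: 14.8
position: [0.5368, -0.1594, 0.0876]
tool_rot: [-90.0, 0.0, -14.8]
ft_force: [-4.9, 2.9, 4.5]
gripper_width: 0.625
```

Contact has begun, with a sideways push towards -x and +y. I'll ease 1 mm in that direction and then check the force.

```bash
python3 -m pendant '[{"delta_pos":[-0.0005,0,0.0002],"turn":0,"hand":0.04},{"delta_pos":[-0.0005,0,0.0002],"turn":0,"hand":0.04},{"delta_pos":[0,0,0],"turn":0,"hand":0.04},{"delta_pos":[0,0,0],"turn":0,"hand":0.04},{"delta_pos":[0,0,0],"turn":0,"hand":0.04},{"delta_pos":[0,0,0],"turn":0,"hand":0.04},{"delta_pos":[0,0,0],"turn":0,"hand":0.04},{"delta_pos":[0,0,0],"turn":0,"hand":0.04},{"delta_pos":[0,0,0],"turn":0,"hand":0.04},{"delta_pos":[0,0,0],"turn":0,"hand":0.04}]'
python3 -m pendant '[{"delta_pos":[0,0.0005,0],"turn":0,"hand":0.04},{"delta_pos":[0,0.0005,0],"turn":0,"hand":0.04},{"delta_pos":[0,0,0],"turn":0,"hand":0.04},{"delta_pos":[0,0,0],"turn":0,"hand":0.04},{"delta_pos":[0,0,0],"turn":0,"hand":0.04},{"delta_pos":[0,0,0],"turn":0,"hand":0.04},{"delta_pos":[0,0,0],"turn":0,"hand":0.04},{"delta_pos":[0,0,0],"turn":0,"hand":0.04},{"delta_pos":[0,0,0],"turn":0,"hand":0.04},{"delta_pos":[0,0,0],"turn":0,"hand":0.04}]'
python3 - <<'E'
from h import *
st=r.state();print(st['ft_force'],st['moment']);s=r.snapshot('scene');W=cloud(s);save(s,'s9')
for d in r.trace(s,'orange_collar'):
    q=W[d['mask']];q=q[~np.isnan(q[:,0])];q=q[(np.hypot(q[:,0]-.5345,q[:,1]+.158)<.05)]
    if len(q)>50:print('scene or',d['conf'],len(q),np.percentile(q[:,2],[50,98,99.5]))
st=r.state();s=r.snapshot('wrist');W=cloud(s,st)
for d in r.trace(s,'orange_collar'):
    w=W[d['mask']]; w=w[~np.isnan(w[:,0])]
    zt=np.percentile(w[:,2],98); t=w[w[:,2]>zt-.006]
    if len(t)>50 and np.median(w[:,1])<-.1:
        print('wrist',d['conf'],zt.round(4),len(t),circ(t))
w=W.reshape(-1,3);t=w[(w[:,2]>.094)&(w[:,2]<.106)&(np.hypot(w[:,0]-.5345,w[:,1]+.158)<.05)]
if len(t): print('wrist port',len(t),circ(t))
E
```

```text
time: 15.63
position: [0.5361, -0.1592, 0.0875]
tool_rot: [-90.0, -0.0, -14.8]
ft_force: [-2.6, -0.0, 0.7]
gripper_width: 0.628
time: 16.47
position: [0.5361, -0.1591, 0.0867]
tool_rot: [-90.0, -0.0, -14.8]
ft_force: [-3.4, 0.5, 4.3]
gripper_width: 0.63
[-3.42968223  0.54484544  4.2716352 ] [0.06967658 0.63903251 0.01634362]
scene or 0.88 1707 [0.126381   0.1464393  0.14715651]
wrist 0.83 0.1469 4144 (array([ 0.53381938, -0.15916871,  0.02512593]), np.float64(0.0012857500843370406))
wrist port 3563 (array([ 0.53621321, -0.15952789,  0.03647697]), np.float64(0.004231426839205173))
```

The top is at 0.1465, so the collar point is about 21.5 mm above the mouth. That matches the nested height, and the contact force is only about 4 N. I'll take off the remaining side load and then open gradually.

```bash
python3 -m pendant '[{"delta_pos":[-0.0004,0,0],"turn":0,"hand":0.04},{"delta_pos":[-0.0003,0,0],"turn":0,"hand":0.04},{"delta_pos":[0,0.0003,0],"turn":0,"hand":0.04},{"delta_pos":[0,0,0],"turn":0,"hand":0.04},{"delta_pos":[0,0,0],"turn":0,"hand":0.04},{"delta_pos":[0,0,0],"turn":0,"hand":0.04},{"delta_pos":[0,0,0],"turn":0,"hand":0.04},{"delta_pos":[0,0,0],"turn":0,"hand":0.04},{"delta_pos":[0,0,0],"turn":0,"hand":0.04},{"delta_pos":[0,0,0],"turn":0,"hand":0.04}]'
python3 -m pendant '[{"delta_pos":[0,0,0],"turn":0,"hand":0.052},{"delta_pos":[0,0,0],"turn":0,"hand":0.054},{"delta_pos":[0,0,0],"turn":0,"hand":0.056},{"delta_pos":[0,0,0],"turn":0,"hand":0.058},{"delta_pos":[0,0,0],"turn":0,"hand":0.062},{"delta_pos":[0,0,0],"turn":0,"hand":0.068},{"delta_pos":[0,0,0],"turn":0,"hand":0.075},{"delta_pos":[0,0,0],"turn":0,"hand":0.0854},{"delta_pos":[0,0,0],"turn":0,"hand":0.0854},{"delta_pos":[0,0,0],"turn":0,"hand":0.0854}]'
python3 - <<'E'
from h import *
print(r.state()['ft_force'])
st=r.state();s=r.snapshot('wrist');W=cloud(s,st);save(s,'w10')
for d in r.trace(s,'orange_collar'):
    w=W[d['mask']]; w=w[~np.isnan(w[:,0])]
    zt=np.percentile(w[:,2],98); t=w[w[:,2]>zt-.006]
    if len(t)>50 and np.median(w[:,1])<-.1:
        c=circ(t);print('wrist',d['conf'],zt.round(4),len(t),c);A,p=pose(st);print(A.T@(np.r_[c[0][:2],zt]-p))
E
```

```text
time: 17.5
position: [0.5358, -0.159, 0.0865]
tool_rot: [-90.0, -0.1, -14.8]
ft_force: [-1.7, 0.2, 5.9]
gripper_width: 0.624
time: 18.33
position: [0.5354, -0.1588, 0.0862]
tool_rot: [-90.0, -0.0, -14.8]
ft_force: [-0.9, -0.2, -0.4]
gripper_width: 0.999
[-0.90184501 -0.19861458 -0.40469685]
wrist 0.78 0.1469 4279 (array([ 0.53319588, -0.15908159,  0.02519277]), np.float64(0.0013872288953974735))
[-0.00205771 -0.06072045 -0.00085313]
```

View pics/w10.png

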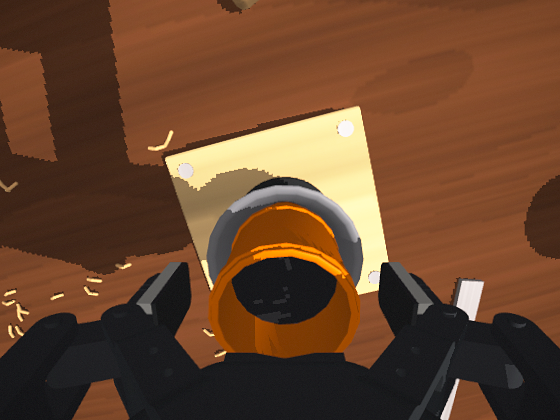

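The fingers are fully open and clear on both sides, and the reducer did not move: its top is still at 0.147. I'll retreat straight up.

```bash
python3 -m pendant '[{"delta_pos":[0,-0.004,0],"turn":0,"hand":0.0854},{"delta_pos":[0,-0.01,0],"turn":0,"hand":0.0854},{"delta_pos":[0,-0.016,0],"turn":0,"hand":0.0854},{"delta_pos":[0,-0.02,0],"turn":0,"hand":0.0854},{"delta_pos":[0,-0.02,0],"turn":0,"hand":0.0854},{"delta_pos":[0,-0.02,0],"turn":0,"hand":0.0854},{"delta_pos":[0,-0.015,0],"turn":0,"hand":0.0854},{"delta_pos":[0,-0.01,0],"turn":0,"hand":0.0854},{"delta_pos":[0,-0.005,0],"turn":0,"hand":0.0854},{"delta_pos":[0,0,0],"turn":0,"hand":0.0854}]'
python3 - <<'E'
from h import *
s=r.snapshot('scene');save(s,'s11');W=cloud(s)
for l in ['orange_collar','black_collar','yellow_collar']:
  for d in r.trace(s,l):
    w=W[d['mask']];w=w[~np.isnan(w[:,0])];zt=np.percentile(w[:,2],99);t=w[w[:,2]>zt-.006]
    print(l,d['conf'],zt.round(4),circ(t)[0].round(4),np.median(t,0).round(3))
w=W.reshape(-1,3)
st=r.state();s=r.snapshot('wrist');W=cloud(s,st)
for d in r.trace(s,'orange_collar'):
    w=W[d['mask']];w=w[~np.isnan(w[:,0])];zt=np.percentile(w[:,2],98);t=w[w[:,2]>zt-.006]
    if np.median(w[:,1])<-.1:
        c=circ(t);n=np.linalg.svd(t-t.mean(0),full_matrices=0)[2][2];print('wrist',zt,c,'tilt',np.degrees(np.arccos(abs(n[2]))))
w=W.reshape(-1,3);t=w[(w[:,2]>.094)&(w[:,2]<.106)&(np.hypot(w[:,0]-.5345,w[:,1]+.158)<.045)&(np.hypot(w[:,0]-.5335,w[:,1]+.159)>.031)]
print('port',len(t),circ(t))
E
```

```text
time: 19.27
position: [0.5359, -0.1591, 0.2077]
tool_rot: [-90.0, -0.1, -14.8]
ft_force: [0.2, 0.3, -0.3]
gripper_width: 1.001
orange_collar 0.92 0.1421 [0.2987 0.1741 0.0359] [0.303 0.172 0.14 ]
orange_collar 0.58 0.147 [ 0.5364 -0.1584  0.0255] [ 0.544 -0.162  0.145]
orange_collar 0.58 0.1421 [0.3708 0.085  0.0358] [0.376 0.08  0.14 ]
orange_collar 0.57 0.1 [ 0.5364 -0.1582  0.036 ] [ 0.55  -0.17   0.099]
black_collar 0.72 0.0857 [0.6121 0.1051 0.0281] [0.613 0.104 0.084]
yellow_collar 0.93 0.076 [0.4977 0.2293 0.0141] [0.498 0.228 0.074]
wrist 0.14712659313732318 (array([ 0.53402674, -0.15921832,  0.02551431]), np.float64(0.0012455062471500883)) tilt 0.6875268818441295
port 1313 (array([ 0.53472677, -0.15908304,  0.03620704]), np.float64(0.0020416395840884283))
```

View pics/s11.png

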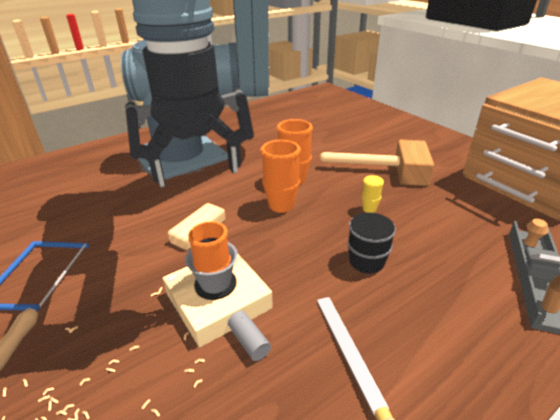

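The view shows the reducer nested upright in the cone at (211,250), with the gripper clear above it. The black and yellow reducers have not moved. I'll hand it in.

```bash
python3 -c "
from rig import r
print(r.sign_off())"
```

```text
the job is handed in; nothing more can be done
None
```

The small orange reducer is sitting upright and loose in the grey cone. I lowered it in gently, released it at about 6 N of contact, backed the arm clear and handed the job in at about 19.5 s.

**Last checks:**

| What | Measured | Required |
|---|---|---|
| Reducer's collar point off the cone's axis | within 1 mm | below 15 mm |
| Collar point above the mouth | about 22 mm | 10 to 34 mm |
| Tilt | about 0.7° | below 11° |
| Black and yellow reducers' shift from start | under 1 mm | below 30 mm |
| Wrist force after release | about 0 | robot touches nothing |

**What went wrong or disagreed:**
- **First grasp failed:** the fingers closed onto the rim with about 22 N. The cameras put the open fingertips about 33 mm behind the reported TCP, whereas the description says 14 mm ahead. The reducer stayed upright, and I used the measured offset to grip it on the second try.
- **Camera offset:** the scene camera reads about 2.5 mm farther in x than the wrist camera. I relied on positions measured relative to each other within one picture.

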